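Lock the transit case

TASK

Lock the sloping-front pine transit case: swing its open steel hasp over until it lies flat on the slope with the staple's eye standing through its slot, then take the one locking pin that fits (the long, slim one of the three on the slotted aluminium plate) and push it down the slope through the eye, from the hinge side, until the shoulder of its handle is fully home against the eye; let go and leave it there. Do not disturb the other two pins, nor the can, bottle, jar, power supply, carton, screwdriver and mug standing about.

Things in the scene. Friction and masses are not known exactly. Their poses are not given: they have to be found in the camera images.
- case: Pine case, fixed, 280 (x) by 220 (y) mm; origin at the centre of its underside, on the table. Its sloping front faces its -x: front wall 65 mm high at x = -150, then a plane rises at 32 degrees to the edge of the flat top (x = -6, 155 mm high), which reaches to x = 130. Hasp (hinged at that edge) and staple are in the middle, y = 0. Yaw within 0.3 rad; case and slotted plate may change sides.
- hasp (a joint): Hasp angle, rad. 0: shut, flat on the slope (stop). Grows as it swings up about a level axis along the case's y: upright at 2.13, beyond that leaning back over the flat top. Starts at 1.5 to 2.45; a stiff hinge (0.16 N m friction) keeps it where it is left. Shut it by pushing on its outer face, which looks to the case's +x when upright and up off the slope when shut.
- hasp_hinge (a point): Middle of the hasp's hinge axis; axes as the case's. The hasp is a steel strap 60 mm wide, 5 mm thick, 150 mm long from the axis, centred on it in thickness. A slot 32 mm wide runs from 70 to 112 mm, flanked by rails that stand 8 mm above the outer face; beyond is a plain flat end tab.
- hasp_end (a point): Point on the outer face of the hasp's end tab, 133 mm from the hinge axis, mid-width. Its axes turn with the hasp: x points from the tab to the hinge, z out of the outer face.
- staple: Steel eye of the staple, fixed on the slope 90 mm down from the hinge axis. Origin: centre of its hole, 28 mm off the slope (22 mm above the shut hasp's outer face). x points up the slope to the hinge, z square off the slope. The hole, 18 by 18 mm, runs 26 mm along x between end faces at x = +13 and -13. The eye is 28 mm wide (y); its top is 15 mm above the hole's centre.
- pin_grip (a point): The locking pin to use, loose (about 0.14 kg): centre of its handle, a grey block 60 mm (x) by 26 by 26 mm. Its -x points from the handle along the plain steel shank, 12 mm thick and 70 mm long, tapered over its last 14 mm to a 5 mm tip, on the handle's centre line. It lies flat on the slotted plate with its shank roughly towards the robot.
- pin_shoulder (a point): The same pin: centre of the handle's end face where the shank starts, 30 mm along -x from the handle's centre.
- bed: Slotted aluminium plate, fixed, 220 (x) by 310 (y) by 20 mm; origin at the centre of its underside, on the table. Three pins lie on its top, about 100 mm apart, in any order.
- stub_grip (a point): Wrong pin, leave alone: handle centre; same handle, shank only 28 mm long.
- fat_grip (a point): Wrong pin, leave alone: handle centre; same handle, shank 70 mm long but 25 mm thick, too thick for the eye.
- can: Bystander: upright aluminium can, 56 mm across, 190 mm high, origin at its base.
- bottle: Bystander: slim upright bottle, 36 mm across, 130 mm high, at the far edge of the slotted plate close behind the pins' handles, origin at its base.
- jar: Bystander: small jar, 36 mm across, 50 mm high, on a rear corner of the case's flat top, origin at its base.
- psu: Bystander: steel power supply, 100 by 160 by 45 mm, origin at the centre of its underside.
- carton: Bystander: cardboard box, 90 by 120 by 70 mm, origin at the centre of its underside.
- driver: Bystander: screwdriver lying on the table.
- mug: Bystander: white mug, 72 mm across, 85 mm high, origin at its base.
Not all that is in view belongs to the job. What is shaped like the part that bears pin_grip but black, green or turquoise is not meant.

How it is judged:
By the outcome, as a careful person would: the job done as asked, in the order asked, and still so for the second after the job is handed in, with the robot touching nothing.
It also fails if it takes over 69 s, if anything falls off the work surface, if the arm or the gripper's body presses on something with over 40 N, if the wrist force passes 120 N, or if a joint passes its speed limit or range.

ROBOT

A 6-joint arm with a two-finger parallel gripper is mounted at the origin on the work surface. World frame = base frame: x ahead of the robot, y to its left, z up, the work surface at z = 0. Lengths are in mm, angles in rad, forces in N, time in s.
With the tool pointing down it reaches from about 300 to 775 mm from the base axis. Payload 14.6 kg.
Tool frame: the origin (TCP) lies between the finger pads; the fingertips stand env.nose_length ahead of it and the grasp point (between the pads) lies 6 mm ahead of it (env.nose_length is the distance from the TCP to the fingertips, in mm); z points along the fingers, y is the line along which they close (so a half turn about z gives the same grasp; the last joint's range is limited). The gripper opens to 85 mm and grips with 20 to 120 N. Pads are 22 mm wide; open, the fingers measure 114 mm over their backs; the gripper's body (76 mm by 85 mm) begins 54 mm behind the grasp point. The pads swing forward as they close: fully open they stand 13 mm farther back than shut.
Start: joints at [1.19, 0.3, 1.521, -0, 1.321, -0.067], TCP at [169.769, 523.133, 217.881] pointing down, gripper open.
Joint ranges: [-3.03, 3.03], [-0.79, 2.21], [0.23, 2.52], [-1.04, 4.18], [0, 3.07], [-2.55, 2.55]. Speed limits (rad/s): [2.22, 2.22, 2.57, 3.14, 3.14, 3.14].

INTERFACE

Orientations are given as [roll, pitch, yaw] about the fixed x, y, z axes, in that order (R = Rz(yaw) Ry(pitch) Rx(roll)).
In Python, from bench import env gives the robot as it stands. The module is installed in compiled form; this text tells all that it offers. Calls block until the motion is done:
- env.movep(position, orientation): joint-space move of the TCP to a pose.
- env.move_l(position, orientation=None, velocity=150, threshold=None): straight line of the TCP; orientation=None keeps the orientation; velocity is the mean speed in mm/s. With threshold (N) it stops when the force on the tool has changed by that much, and returns True; else False.
- env.set_joints(angles): joint-space move.
- env.gripper_to(opening, squeeze=None): finger opening in mm; squeeze is the grip in N (None keeps the last); returns when the fingers have stopped.
- env.wait(seconds).
- env.inverse_kinematics(position, orientation): joint angles nearest the present ones, or None.
- env.get_state(): the state.
- env.get_image(name): name is "side" or "top"; returns the picture (420x560x3 uint8, blue, green, red); there is no depth.
- env.get_calibration(name): a dict with "fov_y" (degrees; the focal length in pixels is half the picture's height over the tangent of half this angle, whatever the lens; pixels are square), "cx", "cy" (the principal point, pixels), "rvec" (rotation vector, rad) and "tvec" (3), from world to camera coordinates, as OpenCV has them. Camera axes: x right, y down, z forward; pixel columns grow to the right and rows downward; lengths in mm; the calibration is good to about 2 mm. A picture is of the moment at which its call begins. get_calibration takes no time and is no camera call.
A pose or a line that the arm cannot do raises env.MotionError and nothing moves.
- env.finish_job(): hands the job in, once; it reports no verdict.
The state is a dict: "clock": time; "joints": joint angles; "qvel": joint speeds; "joint_efforts": joint torques, N m; "ee_pos": TCP position; "eef_rot": TCP orientation; "wrist_force": force on the tool from outside, world axes, zero at the start; "wrist_torque": the same for the moment, N m; "gripper_width": finger opening in mm.
Only numpy, scipy, OpenCV 4.12 (cv2) and the standard library are available. Lean on these libraries where they do the work, as an engineer would, in place of code of your own. Each camera call takes 0.05 s, during which the arm holds its last target. There are 200 camera calls.

## Working session

There is one attempt and no reset: what is moved stays moved. The work goes in short steps, each a Python script; the robot and the scene stay as the last script left them, time stands still between calls to the robot, and variables do not carry over. Pictures are saved under pics/ and viewed, on a budget of 10 in all, crops included, one or two more only if the job needs it, and the job is handed in when it is done.

```bash
mkdir -p pics; python3 - <<'E'
from bench import env
import cv2
for n in("top","side"):
    cv2.imwrite(f"pics/{n}0.png",env.get_image(n)); print(n,env.get_calibration(n))
print(env.nose_length,env.get_state())
E
```

```text
top {'fov_y': 49.71722010069886, 'cx': 274.43773963627024, 'cy': 207.97401094578655, 'rvec': array([ 2.17040865, -2.2015766 ,  0.08803832]), 'tvec': array([  38.83888848,  521.06595039, 1301.97104484])}
side {'fov_y': 43.84375319545408, 'cx': 282.78841946767136, 'cy': 208.6515778174419, 'rvec': array([ 0.19382203, -2.89716742,  1.06927476]), 'tvec': array([ 481.84914144,  104.70093938, 1691.93768819])}
25.0 {'clock': 0.1, 'joints': array([ 1.19035412e+00,  3.00419248e-01,  1.52153488e+00,  4.97620086e-06,
        1.32073100e+00, -6.65958534e-02]), 'qvel': array([-0.00010055, -0.00087411, -0.0009416 , -0.00116691, -0.0010311 ,
       -0.0006482 ]), 'joint_efforts': array([ 2.74537058e-03, -5.44382930e+01, -3.62372375e+01, -1.06103533e-05,
        3.00493237e-03,  2.77798904e-06]), 'ee_pos': array([169.70666004, 522.91329055, 217.36931711]), 'eef_rot': array([-3.14050292e+00, -7.75098709e-05,  2.82774502e+00]), 'wrist_force': array([-0.97171705, -0.11012642,  1.18204914]), 'wrist_torque': array([ 0.04259523,  0.07085978, -0.00058839]), 'gripper_width': 85.82028285824174}
```

View pics/top0.png

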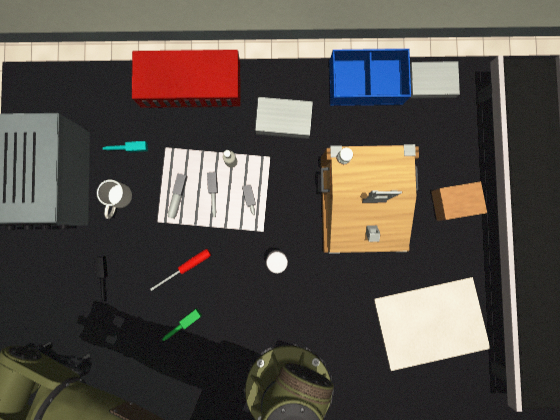

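View pics/side0.png

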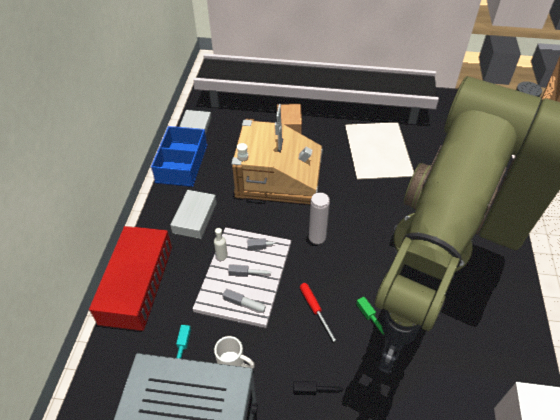

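Top view: three pins on the plate have handles near (179,184), (212,182) and (248,192). The left one looks fat, the middle one long and slim, and the right one a stub. The case centre is at (370,200), the hasp is upright near (382,197), and the staple is at (373,233). I'll confirm the pins in one enlarged crop.

```bash
cat > h.py <<'E'
import numpy as np, cv2
from scipy.spatial.transform import Rotation as Ro
from bench import env
def cam(n):
    c=env.get_calibration(n); f=210/np.tan(np.radians(c['fov_y'])/2)
    return np.array([[f,0,c['cx']],[0,f,c['cy']],[0,0,1]]),Ro.from_rotvec(c['rvec']).as_matrix(),np.array(c['tvec'])
def proj(n,P):
    K,R,t=cam(n); q=(np.atleast_2d(P)@R.T+t)@K.T; return q[:,:2]/q[:,2:]
def ray(n,uv):
    K,R,t=cam(n); d=R.T@np.linalg.inv(K)@np.array([*uv,1.]); return -R.T@t,d/np.linalg.norm(d)
def onz(n,uv,z):
    o,d=ray(n,uv); return o+d*(z-o[2])/d[2]
def tri(a,b):
    o1,d1=ray("top",a);o2,d2=ray("side",b)
    s=np.linalg.lstsq(np.c_[d1,-d2],o2-o1,rcond=None)[0]
    p,q=o1+s[0]*d1,o2+s[1]*d2; return (p+q)/2,np.linalg.norm(p-q)
E
python3 - <<'E'
import cv2,numpy as np
t=cv2.imread("pics/top0.png");s=cv2.imread("pics/side0.png")
z=lambda i,x,y,w,h,W,H:cv2.resize(i[y:y+h,x:x+w],(W,H),interpolation=cv2.INTER_CUBIC)
a=z(t,150,140,130,100,400,308);b=z(s,190,225,110,100,400,364)
c=z(t,310,135,120,130,400,433)  # case
d=z(s,225,95,110,115,400,418)
p=np.zeros((600,800,3),np.uint8)
p[:300,:400]=cv2.resize(t[142:240,150:281],(400,300),interpolation=cv2.INTER_CUBIC)
p[:300,400:]=cv2.resize(s[226:326,190:323],(400,300),interpolation=cv2.INTER_CUBIC)
p[300:,:400]=cv2.resize(t[160:250,320:440],(400,300),interpolation=cv2.INTER_CUBIC)
p[300:,400:]=cv2.resize(s[95:200,225:365],(400,300),interpolation=cv2.INTER_CUBIC)
cv2.imwrite("pics/crop1.png",p)
from h import *
print(proj("top",[[0,0,0],[500,0,0]]))
for uv in [(165,148),(270,156),(264,231),(158,223)]: print(onz("top",uv,20).round(1))
print("case top rear corners",[onz("top",u,155).round(1) for u in [(330,147),(418,147)]])
E
```

```text
[[287.95896619 389.37597794]
 [285.13663432 215.59334494]]
[702.8 350.5  20. ]
[674.9  42.2  20. ]
[454.9  62.7  20. ]
[482.5 370.   20. ]
case top rear corners [array([ 671. , -116.9,  155. ]), array([ 667.9, -350. ,  155. ])]
```

View pics/crop1.png

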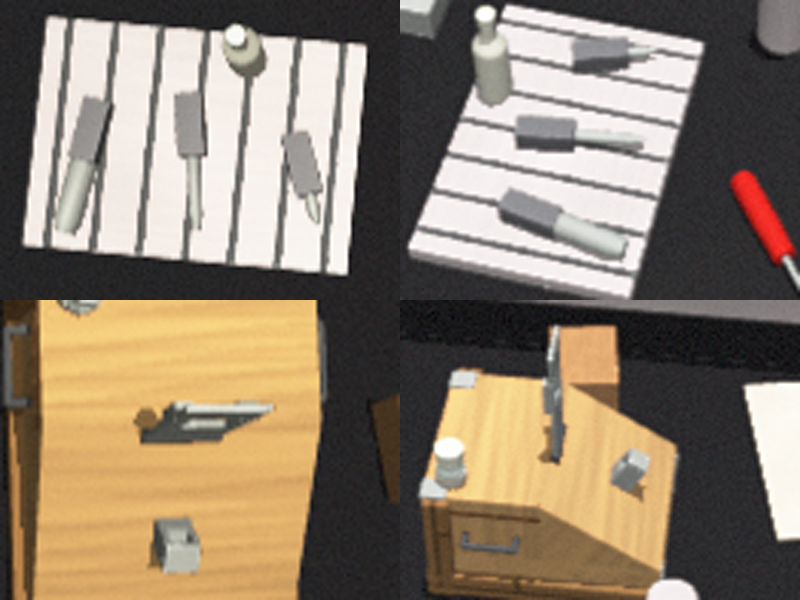

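The crop confirms it. In the top view the left pin (179,184) is fat, the right one (248,192) is a stub, and the middle one (212,182) is the long slim pin. Black, green and turquoise look-alikes lie off the plate. Next I'll locate the case precisely.

```bash
python3 - <<'E'
import cv2,numpy as np
t=cv2.imread("pics/top0.png");s=cv2.imread("pics/side0.png")
def g(i,x,y,w,h,k,st):
    p=cv2.resize(i[y:y+h,x:x+w],None,fx=k,fy=k,interpolation=cv2.INTER_CUBIC)
    for j in range(0,w,st): cv2.putText(p,str(x+j),(j*k,10),0,.35,(255,255,0)); cv2.line(p,(j*k,0),(j*k,h*k),(255,255,0) if 0 else (90,160,90),1)
    for j in range(0,h,st): cv2.putText(p,str(y+j),(0,j*k+4),0,.35,(255,255,0)); cv2.line(p,(0,j*k),(w*k,j*k),(90,160,90),1)
    return p
cv2.imwrite("pics/ct.png",g(t,310,140,114,116,5,10)); cv2.imwrite("pics/cs.png",g(s,226,96,110,114,5,10))
E
```

```text
(no output)
```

View pics/ct.png

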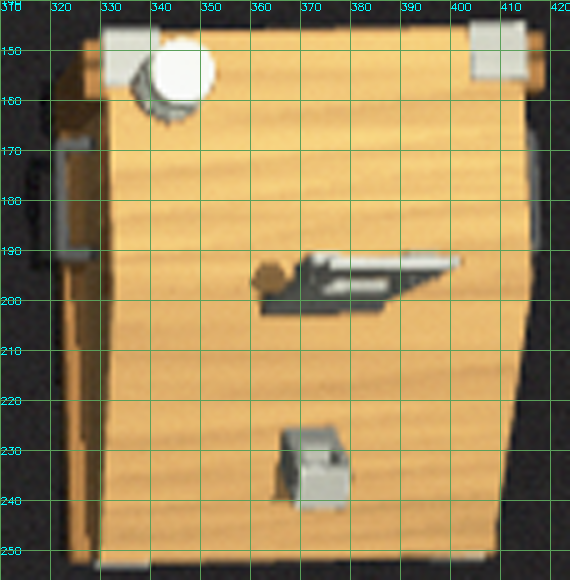

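View pics/cs.png

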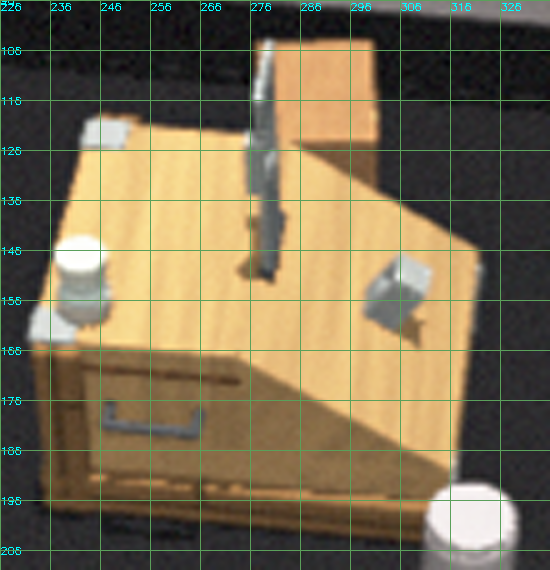

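```bash
cat > fit.py <<'E'
from h import *
from scipy.optimize import least_squares
s32,c32=np.sin(np.radians(32)),np.cos(np.radians(32))
def R(y): return Ro.from_euler('z',y).as_matrix()
T={(-150,110,65):(329.5,252),(-150,-110,65):(408.5,251),(-6,110,155):(332,200),(-6,-110,155):(416,194),(130,110,155):(331,147),(130,-110,155):(415,146)}
S={(130,-110,155):(243,119.5),(130,110,155):(233,164),(-6,110,155):(274.5,167),(-150,-110,65):(321,146.5),(-150,110,65):(316.5,190)}
# eye top face corners in staple frame; staple frame origin in the case frame (hinge at edge -6,0,155 assumed)
def st(p,h=(-6,0,155)):
    X=np.array([c32,0,s32]);Z=np.array([-s32,0,c32]); return np.array(h)-90*X+28*Z+p[0]*X+np.array([0,p[1],0])+p[2]*Z
def res(q,split=0):
    M=R(q[2]); o=[]
    for n,D in(("top",T),("side",S)):
        o.append(proj(n,np.array(list(D))@M.T+[q[0],q[1],0])-np.array(list(D.values())))
    return o if split else np.concatenate(o).ravel()
if __name__=="__main__":
    r=least_squares(res,[560,-220,0],loss='soft_l1'); print(r.x)
    for o in res(r.x,1): print(o.round(1).tolist())
    M=R(r.x[2])
    L=[(13,14,15),(13,-14,15),(-13,-14,15),(-13,14,15)]
    W=np.array([st(p) for p in L])@M.T+[r.x[0],r.x[1],0]
    print(proj("top",W).round(1).tolist(),proj("side",W).round(1).tolist())
    print("staple",M@st((0,0,0))+[r.x[0],r.x[1],0])
    for a in (1.9,2.0,2.13,2.3):  # hasp end corners
        d=np.array([-c32*np.cos(a)-s32*np.sin(a)*1,0,-s32*np.cos(a)+c32*np.sin(a)])
        E=np.array([np.array([-6,0,155])+d*150+[0,y,0] for y in(30,-30)])@M.T+[r.x[0],r.x[1],0]
        print(a,d.round(2),proj("top",E).round(1).tolist(),proj("side",E).round(1).tolist())
    h=onz("top",(212.2,182.6),46);t=onz("top",(214.5,216.4),33);print("pin",h,t,np.linalg.norm((h-t)[:2]))
    print(tri((178.5,162) if 0 else (212.2,182.6),(190+545/3.008,226+126/3.0)))
    for n in("top","side"): K,Rm,tt=cam(n);print(n,-Rm.T@tt)
E
python3 fit.py
```

```text
[ 5.40428028e+02 -2.28924311e+02  1.21056350e-02]
[[0.1, 1.2], [-0.4, 0.1], [0.0, -1.1], [-0.3, 2.7], [-0.8, 0.7], [-1.8, -0.4]]
[[0.6, -0.5], [-0.8, -1.8], [-1.2, -1.2], [0.1, -2.2], [-0.3, -1.5]]
[[369.7, 231.6], [380.3, 231.3], [379.5, 239.8], [368.9, 240.1]] [[303.1, 148.9], [303.9, 143.3], [310.2, 146.8], [309.5, 152.5]]
staple [ 443.27307972 -230.1004909   131.05261291]
1.9 [-0.23  0.    0.97] [[375.8, 206.8], [401.8, 206.1]] [[286.8, 115.6], [289.0, 103.6]]
2.0 [-0.13  0.    0.99] [[375.8, 200.3], [401.9, 199.6]] [[282.2, 114.6], [284.5, 102.6]]
2.13 [0. 0. 1.] [[375.5, 191.8], [401.6, 191.1]] [[276.0, 113.8], [278.4, 101.8]]
2.3 [0.17 0.   0.99] [[374.8, 180.9], [400.8, 180.2]] [[268.0, 113.7], [270.6, 101.8]]
pin [595.01083833 208.8988667   46.        ] [498.64998636 204.39738924  33.        ] 96.46593746809761
(array([391.22540921, 233.44495699, 237.22750758]), np.float64(368.5788704832128))
top [ 422.92283113   39.68982239 1337.05189968]
side [ 339.94511181 1074.71817696 1354.70003455]
```

```bash
cat >> fit.py <<'E'
    print('----')
    for D in (T,S):
        for k in D: D[k]=(D[k][0]-.5,D[k][1]-.5)
    r=least_squares(res,[560,-220,0],loss='soft_l1'); print(r.x)
    for o in res(r.x,1): print(o.round(1).tolist())
    M=R(r.x[2]); c0=np.array([r.x[0],r.x[1],0])
    E=M@st((0,0,15))+c0; print("eye top pred",E,proj("top",E),proj("side",E))
    for a,b in [((374.5,236.3),(308.5,149.6)),((374.5,236.3),(307.6,149.2))]: print("eye top tri",tri(a,b))
    print("hasp end tri", tri((371.5,191),(277,127)) , tri((401,191.7),(279,103.5)))
    sc=lambda x,y:(150+(x+.5)/400*131-.5,142+(y+.5)/300*98-.5)
    ss=lambda x,y:(190+(x-400+.5)/400*133-.5,226+(y+.5)/3-.5)
    print("handle top tri",tri(sc(190,124),ss(545,127)),onz("top",sc(190,124),46),onz("side",ss(545,127),46))
    print("tip",tri(sc(197,227),ss(642,143)),onz("top",sc(197,227),33))
    for nm,p in (("bed TL",tri((164.5,147.5),ss(505,5))),("bed BR",tri((263.5,230.5),ss(705,42)))): print(nm,p)
E
python3 fit.py | sed -n '/----/,$p'
```

```text
----
[ 5.41971201e+02 -2.28054959e+02  1.08466052e-02]
[[0.2, 1.1], [-0.2, 0.1], [0.2, -1.2], [-0.1, 2.7], [-0.6, 0.6], [-1.6, -0.4]]
[[0.7, 0.1], [-0.9, -1.2], [-1.2, -0.6], [0.1, -1.5], [-0.3, -0.8]]
eye top pred [ 436.86652688 -229.19503296  143.77333435] [[374.17778424 235.14940979]] [[306.20705372 148.02297784]]
eye top tri (array([ 431.48441491, -232.2411498 ,  134.46824508]), np.float64(4.88274798686606))
eye top tri (array([ 433.01487932, -231.63995213,  136.61050549]), np.float64(1.7739126619562284))
hasp end tri (array([ 537.1800041 , -202.68316059,  248.35400554]), np.float64(10.16906368939307)) (array([ 533.71216743, -259.49196881,  298.19690277]), np.float64(1.0704370780804655))
handle top tri (array([596.25124708, 210.89205649,  36.71415385]), np.float64(2.5045129334797687)) [596.26443627 209.78515253  46.        ] [593.18389826 217.00173523  46.        ]
tip (array([499.11968077, 206.68392612,  20.87576723]), np.float64(3.8946422891953474)) [500.34505269 205.30678954  33.        ]
bed TL (array([618.115578  , 278.52664574, 322.18356017]), np.float64(42.34202268087973))
bed BR (array([453.62723256,  64.0401564 ,  11.42310473]), np.float64(6.00571290646285))
```

```bash
cat >> h.py <<'E'
YAW=0.011; C0=np.array([542.,-228.5,0]); A32=np.radians(32)
def c2w(p): return Ro.from_euler('z',YAW).apply(p)+C0
def ori(tilt,yaw=YAW):
    """approach=(sin tilt,0,-cos tilt) turned by yaw; closing axis along +-y"""
    z=np.array([np.sin(tilt),0,-np.cos(tilt)]); 
    best=None
    for s in(1,-1):
        y=np.array([0,s,0.]); x=np.cross(y,z)
        M=Ro.from_euler('z',yaw).as_matrix()@np.c_[x,y,z]
        yield Ro.from_matrix(M).as_euler('xyz'),M
def tcp(tip,tilt,s=0,off=25,yaw=YAW):
    e,M=list(ori(tilt,yaw))[s]; return np.array(tip)-off*M[:,2],e
E
cat > hasp.py <<'E'
from h import *
H=np.array([-6-3.5*np.sin(A32),0,155+3.5*np.cos(A32)])
def path(th,rho=135,over=4):
    f=1-th/2.13; tilt=A32*max(0,min(1,f))
    g=th-np.pi+A32 ; 
    # strap direction: shut = (-c,0,-s); turning up toward +z
    u=np.array([-np.cos(A32-th),0,-np.sin(A32-th)]); n=np.array([u[2],0,-u[0]])
    a=np.array([np.sin(tilt),0,-np.cos(tilt)]); cb=np.clip(-a@n,-1,1)
    return c2w(H+rho*u+(2.5+11*np.sqrt(1-cb**2)-over)*n),tilt,n,u
E
python3 - <<'E'
from hasp import *
for th in(2.13,1.5,.8,0.15): p=path(th);print(th,p[0].round(1),round(p[1],2),p[2].round(2),p[3].round(2))
for s in(0,1):
    for th in(2.35,2.13,1.0,0.): print(s,env.inverse_kinematics(*tcp(path(th)[0],path(th)[1],s)))
    p,e=tcp([600,200,60],0,s);print(env.inverse_kinematics(p,e))
E
```

```text
2.13 [ 543.7 -228.5  293. ] 0.0 [ 1.  0. -0.] [0. 0. 1.]
1.5 [ 461.4 -229.4  272. ] 0.17 [0.81 0.   0.59] [-0.59  0.    0.81]
0.8 [ 404.2 -230.   194.7] 0.35 [0.24 0.   0.97] [-0.97  0.    0.24]
0.15 [ 410.4 -229.9  104.1] 0.52 [-0.4   0.    0.92] [-0.92  0.   -0.4 ]
0 [-4.38524800e-01  4.06702692e-01  1.16191644e+00 -4.44089210e-16
  1.57297352e+00 -2.02032113e+00]
0 [-4.59895954e-01  3.40194335e-01  1.23960588e+00 -4.44089210e-16
  1.56179244e+00 -2.04169228e+00]
0 [-0.69825069 -0.04680908  1.87410247  0.21544475  1.09622277 -2.35777956]
0 None
[ 2.63848524e-01  6.09610730e-01  1.39648702e+00 -4.44089210e-16
  1.13549490e+00 -1.31794780e+00]
1 [-4.38524800e-01  4.06702692e-01  1.16191644e+00 -4.44089210e-16
  1.57297352e+00  1.12127153e+00]
1 [-4.59895954e-01  3.40194335e-01  1.23960588e+00 -4.44089210e-16
  1.56179244e+00  1.09990037e+00]
1 [-0.69825069 -0.04680908  1.87410247  0.21544475  1.09622277  0.78381309]
1 [-0.81103193  0.08739197  2.17988903  0.74709487  0.6080492   0.18109293]
[ 2.63848524e-01  6.09610730e-01  1.39648702e+00 -4.44089210e-16
  1.13549490e+00  1.82364485e+00]
```

```bash
python3 - <<'E'
from hasp import *
st=env.get_state(); p=st['ee_pos'].copy(); p[2]=380
env.move_l(p,velocity=300); env.gripper_to(0,40)
pre=path(2.13)[0]+[45,0,90]; q,e=tcp(pre,0,1); env.movep(q,e)
env.move_l(tcp(path(2.13)[0]+[45,0,0],0,1)[0],velocity=200)
f0=env.get_state()['wrist_force']; print('pre',f0,env.get_state()['clock'],env.get_state()['gripper_width'])
for th in [2.2]+list(np.linspace(2.1,0.2,11)):
    P,t,n,u=path(th); q,e=tcp(P,t,1)
    hit=env.move_l(q,e,velocity=130,threshold=35)
    s=env.get_state(); print(round(th,2),hit,(s['wrist_force']-f0).round(1),round(s['clock'],1))
    if hit: break
cv2.imwrite("pics/s2.png",env.get_image("side"));cv2.imwrite("pics/t2.png",env.get_image("top"))
E
```

```text
pre [-0.31182671 -0.24796309  1.13606519] 5.175 0.15069381825830136
2.2 False [ 0.7  0.4 -1.1] 5.6
2.1 False [-1.  -0.3 -0.6] 5.9
1.91 False [ 0.3 -0.2 -0.7] 6.2
1.72 False [ 0.4 -0.  -0.9] 6.6
1.53 False [ 0.1 -0.1 -0.7] 6.9
1.34 False [ 0.9  0.3 -1.8] 7.3
1.15 False [ 0.2 -0.1 -1. ] 7.7
0.96 False [ 0.6  0.4 -1.7] 8.0
0.77 False [ 0.5 -0.8 -1. ] 8.4
0.58 False [-0.2  0.7 -1.1] 8.7
0.39 False [ 0.9  0.7 -0.7] 9.1
0.2 False [ 0.8 -0.6 -1.5] 9.5
```

Forces around 1 N fit the hinge friction. Now I'll press it shut along the slope normal and use that contact to measure the plane.

```bash
python3 - <<'E'
from hasp import *
P,t,n,u=path(0.,rho=136,over=0)
N=Ro.from_euler('z',YAW).apply(n)
q,e=tcp(P+4*N,A32,1); print(env.move_l(q,e,velocity=100,threshold=15),env.get_state()['wrist_force'])
hit=env.move_l(q-14*N,e,velocity=25,threshold=12)
s=env.get_state(); M=Ro.from_euler('xyz',s['eef_rot']).as_matrix(); tip=s['ee_pos']+25*M[:,2]
print(hit,s['wrist_force'],'tip',tip,'normal error vs model',(tip-P)@N, 'app',M[:,2],s['clock'])
env.move_l(q+60*N,e,velocity=200)
cv2.imwrite("pics/s3.png",env.get_image("side"))
# go up & away for a free view
env.move_l(env.get_state()['ee_pos']+[0,0,200],velocity=300)
q,e2=tcp([560,150,300],0,1); env.movep(q,e2); env.gripper_to(60)
t=env.get_image("top");s_=env.get_image("side");cv2.imwrite("pics/t4.png",t);cv2.imwrite("pics/s4.png",s_)
c=np.zeros((560,800,3),np.uint8)
c[:,:400]=cv2.resize(t[185:255,345:395],(400,560),interpolation=cv2.INTER_CUBIC)
c[:,400:]=cv2.resize(s_[115:185,270:320],(400,560),interpolation=cv2.INTER_CUBIC)
cv2.imwrite("pics/c4.png",c); print(env.get_state()['clock'])
E
```

```text
False [ 0.01892965 -0.29483055  0.15410488]
False [-0.20665116 -0.62854321  0.65149384] tip [ 422.77860032 -229.77585167   79.4788582 ] normal error vs model -10.043745150032931 app [ 0.52974141  0.00600743 -0.84813793] 10.625
14.3083
```

View pics/c4.png

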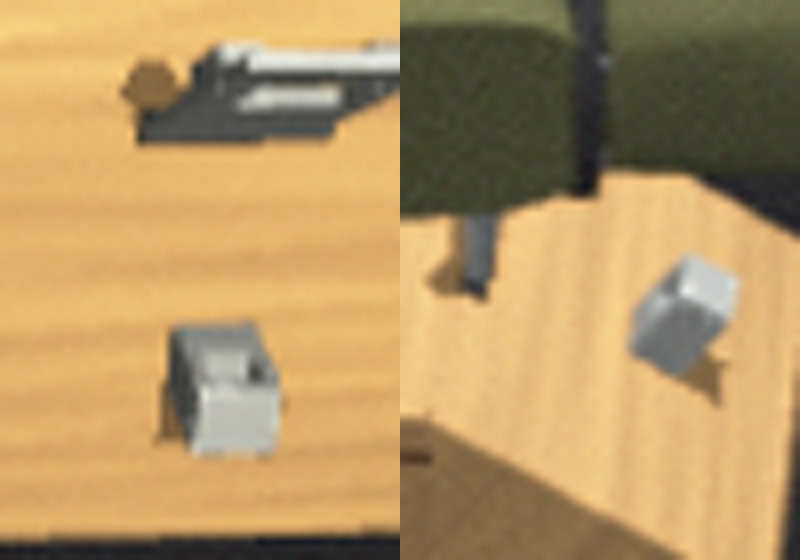

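The crop shows the hasp still upright, with its end near top px (372–401,191), so the sweep missed it with no contact force. I'll look at the saved mid-sweep pictures to see where the fingers really were.

```bash
python3 - <<'E'
from h import *
a=cv2.imread("pics/s2.png");b=cv2.imread("pics/t2.png");c=cv2.imread("pics/s3.png")
z=lambda i,x,y:cv2.resize(i[y:y+120,x:x+130],(400,369),interpolation=cv2.INTER_CUBIC)
p=np.zeros((369,800,3),np.uint8);p[:,:400]=z(a,230,90);p[:,400:]=z(b,310,140)
cv2.imwrite("pics/c5.png",p)
from hasp import path
print(proj("side",path(.2)[0]),proj("top",path(.2)[0]))
E
```

```text
[[314.3661294  155.74657015]] [[372.04929872 246.15279036]]
```

View pics/c5.png

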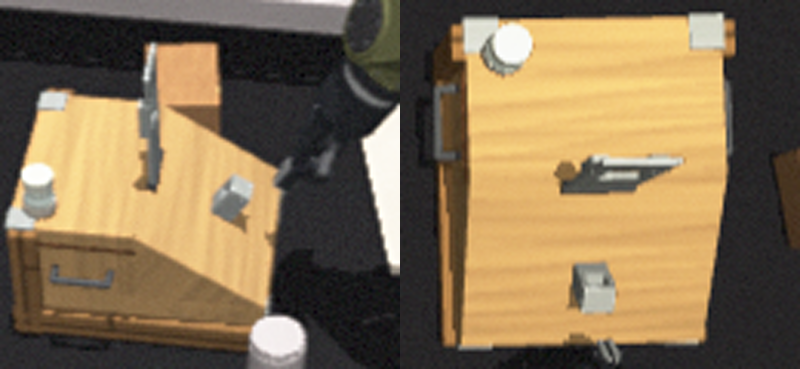

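```bash
python3 - <<'E'
from hasp import *
P,t,n,u=path(.2); q,e=tcp(P,t,1); M=Ro.from_euler('xyz',e).as_matrix()
for b in[(321,148.5),(319.5,149)]:
    x,g=tri((376.3,253.3),b); print(x,g,"in tool frame",M.T@(x-q))
print("cmd tip",P,"tcp",q)
b=cv2.imread("pics/s2.png");t=cv2.imread("pics/t2.png")
p=np.zeros((480,800,3),np.uint8)
p[:,:400]=cv2.resize(b[120:168,305:345],(400,480),interpolation=cv2.INTER_CUBIC)
p[:,400:]=cv2.resize(t[232:280,355:395],(400,480),interpolation=cv2.INTER_CUBIC)
for i,(n,x0,y0,o) in enumerate([("side",305,120,0),("top",355,232,400)]):
    for d,col in((25,(0,0,255)),(0,(0,255,0)),(-25,(255,0,0))):
        v=(proj(n,q+d*M[:,2])[0]-[x0,y0]+.5)*10; cv2.circle(p,(int(v[0])+o,int(v[1])),5,col,-1)
cv2.imwrite("pics/c6.png",p)
E
```

```text
[ 388.11930295 -233.41813722  143.69784498] 2.2938614886238917 in tool frame [ -1.16382253   3.22518614 -13.36024602]
[ 390.55351562 -233.8788905   140.6704128 ] 2.7608675227767465 in tool frame [-0.50678848  3.71268735 -9.53484678]
cmd tip [ 407.69525551 -229.97741178  110.70984302] tcp [ 395.57753987 -230.11071203  132.57632876]
```

View pics/c6.png

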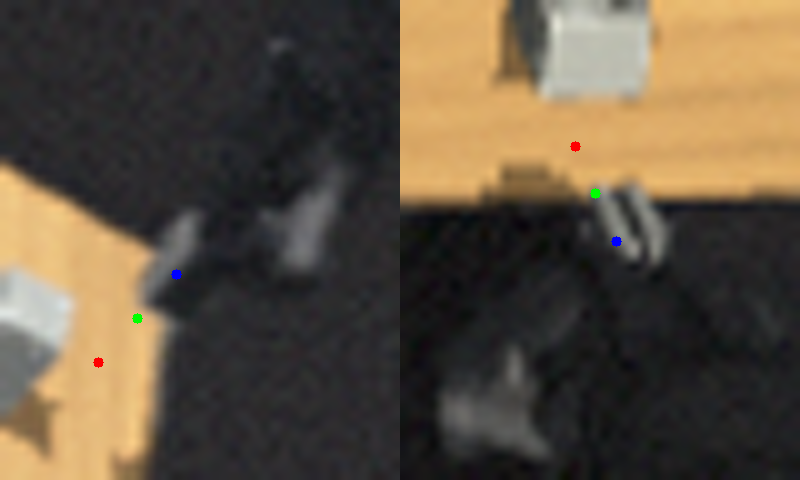

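The crops show the fingertips near the TCP itself (tool z about −3), not 25 mm ahead of it, so the sweep passed over the hasp. I'll settle this by touch: probe the case's flat top, which is known to be at z = 155.

```bash
python3 - <<'E'
from hasp import *
env.gripper_to(0,40)
e=list(ori(0))[1][0]; b=c2w([60,0,0])
p=env.get_state()['ee_pos']; env.move_l([p[0],p[1],380],velocity=300)
env.movep([b[0],b[1],340],e); env.move_l([b[0],b[1],205],velocity=200)
hit=env.move_l([b[0],b[1],150],velocity=40,threshold=6)
s=env.get_state(); print(hit,s['ee_pos'],s['wrist_force'],'nose',s['ee_pos'][2]-155,s['clock'],s['gripper_width'],s['eef_rot'])
E
```

```text
False [ 602.08983711 -227.89563587  150.27170887] [ 0.10693932 -0.87087619 -0.59283391] nose -4.728291134674635 19.0167 -0.019706973770973 [ 3.14139781e+00 -3.86577592e-04  1.10021500e-02]
```

```bash
python3 - <<'E'
from hasp import *
t=env.get_image("top");s=env.get_image("side");cv2.imwrite("pics/t7.png",t);cv2.imwrite("pics/s7.png",s)
p=np.zeros((500,800,3),np.uint8)
p[:,:400]=cv2.resize(s[85:185,230:310],(400,500),interpolation=cv2.INTER_CUBIC)
p[:,400:]=cv2.resize(t[130:230,330:410],(400,500),interpolation=cv2.INTER_CUBIC)
q=env.get_state()['ee_pos']
for i,(n,x0,y0,o) in enumerate([("side",230,85,0),("top",330,130,400)]):
    for d,col in((0,(0,0,255)),(25,(0,255,0))):
        v=(proj(n,q+[0,0,d])[0]-[x0,y0]+.5)*5; cv2.circle(p,(int(v[0])+o,int(v[1])),3,col,-1)
cv2.imwrite("pics/c7.png",p)
from hasp import *
E
```

```text
(no output)
```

View pics/c7.png

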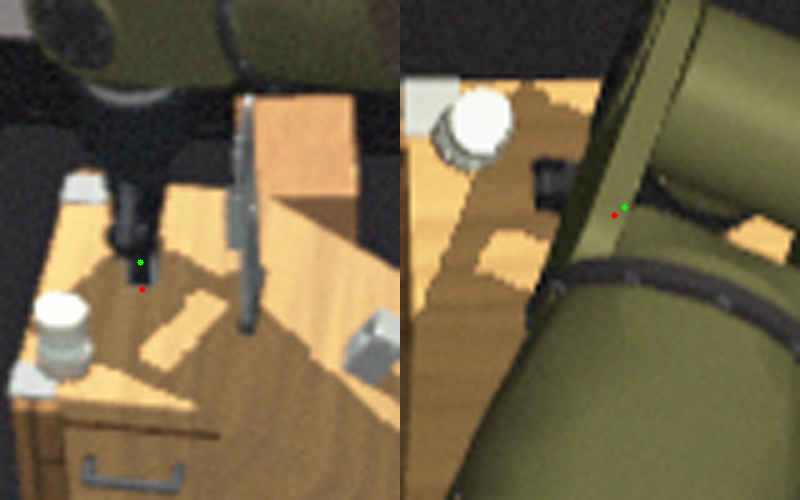

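No contact even with the TCP at 150, so the effective nose is shorter than stated. I'll keep descending slowly to contact.

```bash
python3 - <<'E'
from hasp import *
p=env.get_state()['ee_pos']
hit=env.move_l([p[0],p[1],118],velocity=20,threshold=6)
s=env.get_state(); print(hit,s['ee_pos'],s['wrist_force'],s['wrist_torque'],'nose',s['ee_pos'][2]-155,s['clock'])
env.move_l([p[0],p[1],170],velocity=200)
E
```

```text
True [ 602.07926437 -227.8945336   141.80622274] [-0.90161856  0.07645537  5.34140688] [0.07055942 0.25043461 0.01715442] nose -13.193777260061012 19.8
```

Touch gives an effective tip about 13 mm behind the reported TCP when shut, and the camera views agree with an offset along the tool axis. I'll redo the sweep with that offset.

```bash
python3 - <<'E'
from hasp import *
O=-13.2
q,e=tcp(path(2.13)[0]+[60,0,0],0,1,O); env.move_l(q,e,velocity=200)
f0=env.get_state()['wrist_force']
for th in [2.2]+list(np.linspace(2.0,0.12,9)):
    P,t,n,u=path(th); q,e=tcp(P,t,1,O)
    hit=env.move_l(q,e,velocity=150,threshold=20)
    s=env.get_state(); print(round(th,2),hit,(s['wrist_force']-f0).round(1),round(s['clock'],1))
    if hit: break
else:
    P,t,n,u=path(0.,rho=136,over=0); N=Ro.from_euler('z',YAW).apply(n)
    q,e=tcp(P+5*N,A32,1,O); print(env.move_l(q,e,velocity=100,threshold=15))
    hit=env.move_l(q-15*N,e,velocity=25,threshold=12)
    s=env.get_state(); M=Ro.from_euler('xyz',s['eef_rot']).as_matrix(); tip=s['ee_pos']+O*M[:,2]
    print(hit,s['wrist_force'],'tip',tip,'normal err vs model',(tip-P)@N,s['clock'])
    env.move_l(s['ee_pos']+50*N,e,velocity=250)
cv2.imwrite("pics/s8.png",env.get_image("side"));cv2.imwrite("pics/t8.png",env.get_image("top"))
E
```

```text
2.2 False [ 0.4  0.5 -0. ] 21.3
2.0 False [ 0.4 -0.2  0.2] 21.6
1.76 False [1.3 0.1 0.9] 22.0
1.53 False [ 1.5 -0.3 -0.6] 22.3
1.3 False [0.7 0.4 0.2] 22.7
1.06 False [ 0.5 -0.6  0.3] 23.1
0.83 False [-0.2 -0.1  0.3] 23.4
0.59 False [0.7 1.2 1. ] 23.8
0.36 False [ 1.7  0.7 -0.1] 24.2
0.12 False [ 1.5 -1.1  0.1] 24.5
False
True [-15.50539142   1.52321228  18.51367026] tip [ 418.47497815 -230.2275029    87.89260646] normal err vs model -0.6254149675789794 25.1583
```

The hasp now stops 0.6 mm from the modelled shut plane with firm contact. Next I'll refine the pin pose from the fresh top picture by colour mask and check the hasp in the same crop.

```bash
python3 - <<'E'
from hasp import *
t=cv2.imread("pics/t8.png");x0,y0,k=195,160,8
b=cv2.resize(t[y0:y0+65,x0:x0+35],None,fx=k,fy=k,interpolation=cv2.INTER_CUBIC); g=cv2.cvtColor(b,cv2.COLOR_BGR2GRAY)
m=cv2.inRange(g,85,160); m=cv2.morphologyEx(m,cv2.MORPH_OPEN,np.ones((71//3,71//3)))
for c in cv2.findContours(m,0,2)[0]:
    if cv2.contourArea(c)>3000:
        r=cv2.minAreaRect(c); uv=(np.array(r[0])+.5)/k-.5+[x0,y0]; bx=[onz("top",(q+.5)/k-.5+[x0,y0],46)[:2].round(1) for q in cv2.boxPoints(r)]
        print(r,uv,onz("top",uv,46),[list(v) for v in bx]); cv2.drawContours(b,[cv2.boxPoints(r).astype(int)],0,(0,0,255),1)
p=np.zeros((520,800,3),np.uint8); p[:,:280]=b
p[:,280:800]=cv2.resize(t[170:260,340:430],(520,520),interpolation=cv2.INTER_CUBIC); cv2.imwrite("pics/c8.png",p)
for tl in(.15,): 
    for d in(70,40,0):
        u=np.array([np.cos(A32),0,np.sin(A32)]); P=c2w(H+u*(-47+d)+20*np.array([-np.sin(A32),0,np.cos(A32)]))
        print(env.inverse_kinematics(*tcp(P,A32+tl,1,-13)))
E
```

```text
((134.0, 173.0), (144.0, 68.0), 90.0) [211.3125 181.1875] [599.12408399 211.42416303  46.        ] [[np.float64(625.3), np.float64(223.5)], [np.float64(625.0), np.float64(199.1)], [np.float64(573.0), np.float64(199.4)], [np.float64(573.3), np.float64(223.7)]]
[-0.62259578  0.19504523  1.9127067   0.78671514  0.57531808  0.36257553]
[-0.65805014  0.17535415  1.98123575  0.85562213  0.56400127  0.25835362]
[-0.71103696  0.15493783  2.06805041  0.95066472  0.55677848  0.10990627]
```

View pics/c8.png

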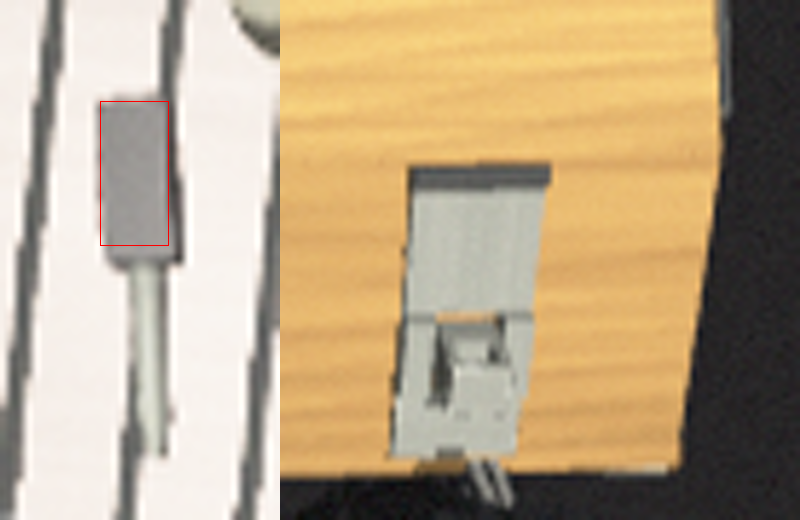

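The hasp is flat with the eye through its slot (crop around 480,360). The pin's handle top is centred near px (211.6,181.8) and its tip near (214,216). Now I'll grasp it, leaning the tool slightly to stay clear of the bottle.

```bash
python3 - <<'E'
from hasp import *
p=env.get_state()['ee_pos']; env.move_l([p[0],p[1],340],velocity=300)
yw,tl=.045,.15
tip=np.array([592,210.3,22.]); q,e=tcp(tip,tl,1,-13.2,yw); a=list(ori(tl,yw))[1][1][:,2]
env.movep(q-a*220,e); env.gripper_to(60)
env.move_l(q-a*45,e,velocity=250)
hit=env.move_l(q+a*16,e,velocity=35,threshold=5)
s=env.get_state(); print('touch',hit,s['ee_pos'],(s['ee_pos']-q)@a,s['wrist_force'],s['clock'])
if hit:
    env.move_l(s['ee_pos']-5*a,e,velocity=50)
    print(env.get_state()['wrist_force']); env.gripper_to(0,70)
    s=env.get_state(); print(s['gripper_width'],s['ee_pos'],s['wrist_force'])
    env.move_l(s['ee_pos']+[0,0,120],e,velocity=150)
    s=env.get_state(); print(s['gripper_width'],s['ee_pos'],s['wrist_force'],s['wrist_torque'],s['clock'])
cv2.imwrite("pics/s9.png",env.get_image("side"));cv2.imwrite("pics/t9.png",env.get_image("top"))
E
```

```text
touch True [594.85040444 210.40990994   2.71400189] 6.295703911242876 [-2.64641196 -0.94551985  6.9894494 ] 31.025
[-0.10802191  0.55375631 -0.84340187]
24.76333003137481 [594.24784605 210.44450894   7.85421962] [-1.16250731 -0.07672653  3.96625058]
24.774026503771758 [593.71558543 210.27231018 126.62480934] [-0.3995893  -0.34248891 -1.6059545 ] [-0.02410261  0.12466618  0.00931352] 32.65
```

```bash
cat > ins.py <<'E'
from hasp import *
U=Ro.from_euler('z',YAW).apply([np.cos(A32),0,np.sin(A32)]); N=Ro.from_euler('z',YAW).apply([-np.sin(A32),0,np.cos(A32)]); Y=np.cross(N,U)
S=c2w(H)-90*U+24.5*N
Rg=list(ori(.15,.045))[1][1]; V=Rg.T@(np.array([598,210.4,33])-np.array([594.25,210.44,7.85])); V[1]=0
TL=A32+.15; E,RT=list(ori(TL,YAW))[1]
def at(d,y=0,n=0): return S+(113-70+d)*U+y*Y+n*N-RT@V   # d = shoulder-to-eye gap (70+ = outside)
E
python3 - <<'E'
from ins import *
print('V',V,'S',S,'Y',Y)
p=env.get_state()['ee_pos']; env.move_l([p[0],p[1],330],velocity=300)
env.movep(at(84,0,90),E); env.move_l(at(84),E,velocity=200)
s=env.get_state(); print(s['clock'],s['wrist_force'],s['gripper_width'])
t=env.get_image("top");sd=env.get_image("side");cv2.imwrite("pics/t10.png",t);cv2.imwrite("pics/s10.png",sd)
p=np.zeros((560,800,3),np.uint8)
p[:,:400]=cv2.resize(t[190:246,353:393],(400,560),interpolation=cv2.INTER_CUBIC)
p[:,400:]=cv2.resize(sd[115:171,275:315],(400,560),interpolation=cv2.INTER_CUBIC)
for i,(n,x0,y0,o) in enumerate([("top",353,190,0),("side",275,115,400)]):
    for d in (13+14,13+84,):
        v=(proj(n,S+d*U)[0]-[x0,y0]+.5)*10; cv2.circle(p,(int(v[0])+o,int(v[1])),3,(0,0,255),-1)
cv2.imwrite("pics/c10.png",p)
E
```

```text
V [  7.46072778   0.         -24.30803581] S [ 444.84381019 -229.56876119  131.05261291] Y [-1.09997782e-02  9.99939501e-01 -8.67361738e-19]
35.85 [ 0.42841316 -0.6053437  -1.84241165] 24.680760240985197
```

View pics/c10.png

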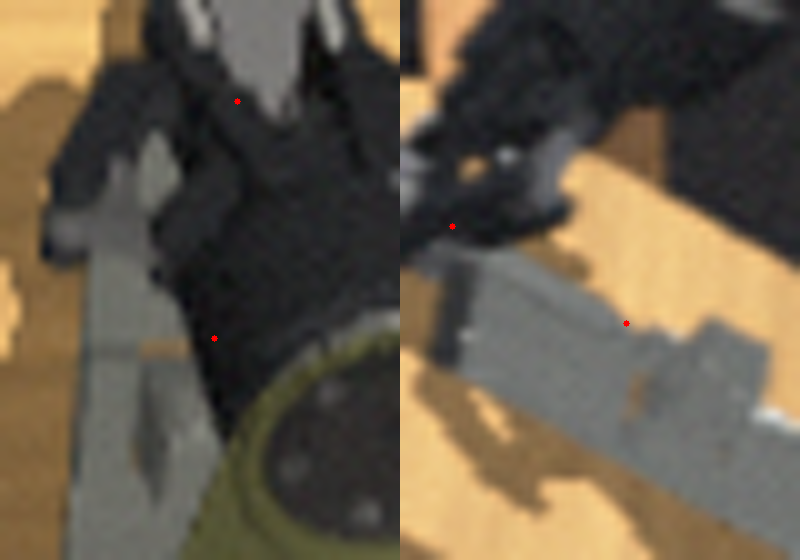

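The view is partly hidden. The handle sits about 1 mm from where the model puts it, and the shank lies along the predicted line toward the eye. I'll insert by touch in short guarded steps.

```bash
python3 - <<'E'
from ins import *
f0=env.get_state()['wrist_force']
for d in (65,55,45,35,25,15,8):
    hit=env.move_l(at(d),E,velocity=60,threshold=8)
    s=env.get_state(); f=s['wrist_force']-f0; dd=(s['ee_pos']-at(0))@U
    print(d,hit,'d',dd.round(1),'F u,y,n',[round(float(f@v),1) for v in(U,Y,N)],round(s['clock'],1))
    if hit: break
E
```

```text
65 False d 65.4 F u,y,n [0.7, 0.2, -0.9] 36.4
55 False d 55.2 F u,y,n [0.1, -0.6, -0.5] 36.7
45 False d 45.2 F u,y,n [0.0, 0.3, -0.6] 37.0
35 False d 35.2 F u,y,n [0.9, -0.7, -0.5] 37.4
25 False d 25.2 F u,y,n [-0.4, -0.2, -0.3] 37.7
15 False d 15.2 F u,y,n [0.4, 0.8, 0.2] 38.0
8 False d 8.1 F u,y,n [1.0, 0.1, -0.2] 38.3
```

```bash
python3 - <<'E'
from ins import *
f0=env.get_state()['wrist_force']
hit=env.move_l(at(-12),E,velocity=20,threshold=15)
s=env.get_state(); f=s['wrist_force']-f0; dd=(s['ee_pos']-at(0))@U
print(hit,'d',dd.round(2),'F u,y,n',[round(float(f@v),1) for v in(U,Y,N)],s['gripper_width'],round(s['clock'],1))
for nm,v in(('+y',Y),('-y',-Y)):
    b=env.get_state()['ee_pos']; h=env.move_l(b+6*v,E,velocity=20,threshold=6); q=env.get_state()
    print(nm,h,((q['ee_pos']-b)@v).round(2),((q['wrist_force']-f0)@v).round(1)); env.move_l(b,E,velocity=40)
t=env.get_image("top");sd=env.get_image("side");cv2.imwrite("pics/t11.png",t);cv2.imwrite("pics/s11.png",sd)
E
```

```text
True d -5.84 F u,y,n [3.3, -0.1, 2.3] 24.75699855763429 39.0
+y True 3.07 -4.2
-y True 3.18 -3.2
```

The lateral play is ±3.1 mm, exactly the 18/12 mm clearance, so the shank is in the eye. Next I'll confirm the shoulder stop, check clearance along the normal, and seat it firmly.

```bash
python3 - <<'E'
from ins import *
b=env.get_state()['ee_pos']; f0=env.get_state()['wrist_force']
for nm,v,L,th in(('+n',N,6,6),('-n',-N,6,6)):
    h=env.move_l(b+L*v,E,velocity=20,threshold=th); q=env.get_state()
    print(nm,h,((q['ee_pos']-b)@v).round(2),((q['wrist_force']-f0)@v).round(1)); env.move_l(b,E,velocity=40)
h=env.move_l(b-8*U,E,velocity=15,threshold=25); q=env.get_state(); f=q['wrist_force']-f0
print('push',h,((q['ee_pos']-b)@U).round(2),[round(float(f@v),1) for v in(U,Y,N)],q['gripper_width'],q['clock'])
t=env.get_image("top");sd=env.get_image("side");cv2.imwrite("pics/t12.png",t);cv2.imwrite("pics/s12.png",sd)
p=np.zeros((560,800,3),np.uint8)
p[:,:400]=cv2.resize(t[195:251,353:393],(400,560),interpolation=cv2.INTER_CUBIC)
p[:,400:]=cv2.resize(sd[115:171,280:320],(400,560),interpolation=cv2.INTER_CUBIC)
cv2.imwrite("pics/c12.png",p)
E
```

```text
+n True 3.01 -5.2
-n True 3.78 -12.5
push True 0.08 [3.5, 2.3, 0.5] 24.74962099671974 41.45
```

```bash
python3 - <<'E'
from ins import *
b=env.get_state()['ee_pos']; env.move_l(b-2*N,E,velocity=20); env.gripper_to(50); env.wait(.3)
b=env.get_state()['ee_pos']; print(env.move_l(b-90*RT[:,2],E,velocity=150,threshold=15),env.get_state()['wrist_force'])
p=env.get_state()['ee_pos']; env.move_l([p[0],p[1],340],velocity=300); q,e=tcp([480,60,340],0,1,-13); env.movep(q,e)
t=env.get_image("top");sd=env.get_image("side");cv2.imwrite("pics/t13.png",t);cv2.imwrite("pics/s13.png",sd)
p=np.zeros((560,800,3),np.uint8)
p[:,:400]=cv2.resize(t[195:251,353:393],(400,560),interpolation=cv2.INTER_CUBIC)
p[:,400:]=cv2.resize(sd[115:171,280:320],(400,560),interpolation=cv2.INTER_CUBIC)
cv2.imwrite("pics/c13.png",p); print(env.get_state()['clock'])
for n in("top","side"):   # bystander check: changed pixels away from the case
    d=cv2.absdiff(cv2.imread(f"pics/{n}0.png"),cv2.imread(f"pics/{n[0]}13.png")).max(2)
    m=cv2.morphologyEx((d>50).astype(np.uint8),cv2.MORPH_OPEN,np.ones((3,3)))
    print(n,[tuple(r[:5]) for r in cv2.connectedComponentsWithStats(m)[2][1:] if r[4]>12])
E
```

```text
False [ 0.26899063 -0.07953774  0.78563084]
45.1
top [(np.int32(207), np.int32(172), np.int32(8), np.int32(22), np.int32(140)), (np.int32(223), np.int32(186), np.int32(75), np.int32(90), np.int32(4255)), (np.int32(361), np.int32(190), np.int32(40), np.int32(9), np.int32(263)), (np.int32(211), np.int32(195), np.int32(5), np.int32(14), np.int32(51)), (np.int32(359), np.int32(203), np.int32(26), np.int32(49), np.int32(851)), (np.int32(228), np.int32(279), np.int32(84), np.int32(141), np.int32(8302)), (np.int32(166), np.int32(330), np.int32(10), np.int32(8), np.int32(32)), (np.int32(0), np.int32(355), np.int32(58), np.int32(65), np.int32(1621)), (np.int32(317), np.int32(363), np.int32(7), np.int32(10), np.int32(56)), (np.int32(325), np.int32(379), np.int32(6), np.int32(8), np.int32(38)), (np.int32(317), np.int32(387), np.int32(4), np.int32(4), np.int32(16)), (np.int32(42), np.int32(401), np.int32(55), np.int32(19), np.int32(609)), (np.int32(267), np.int32(406), np.int32(27), np.int32(14), np.int32(174)), (np.int32(324), np.int32(407), np.int32(15), np.int32(13), np.int32(137))]
side [(np
[... 995 characters left out ...]
nt32(17), np.int32(11), np.int32(152)), (np.int32(396), np.int32(227), np.int32(9), np.int32(6), np.int32(43)), (np.int32(259), np.int32(235), np.int32(27), np.int32(24), np.int32(470)), (np.int32(378), np.int32(239), np.int32(81), np.int32(83), np.int32(2756)), (np.int32(411), np.int32(246), np.int32(4), np.int32(4), np.int32(14)), (np.int32(228), np.int32(265), np.int32(21), np.int32(12), np.int32(200)), (np.int32(252), np.int32(272), np.int32(6), np.int32(3), np.int32(18)), (np.int32(259), np.int32(273), np.int32(12), np.int32(3), np.int32(36)), (np.int32(376), np.int32(321), np.int32(11), np.int32(15), np.int32(57)), (np.int32(387), np.int32(350), np.int32(6), np.int32(9), np.int32(42))]
```

View pics/c13.png

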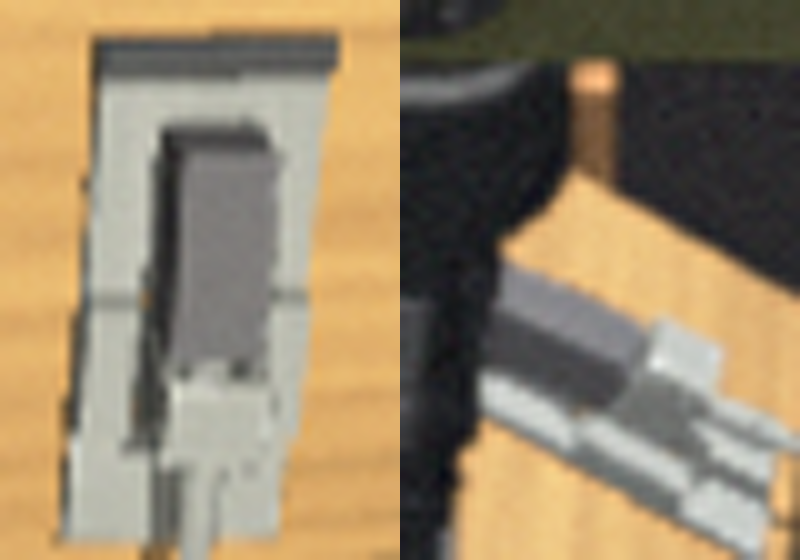

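The shank passes through the eye with the handle against its upslope end (side crop about 640,350). The handle has drooped slightly, so I'll give its rear face one gentle closed-finger nudge to make sure it is fully home.

```bash
python3 - <<'E'
from ins import *
env.gripper_to(0,40); e,M=list(ori(A32))[1]
g=lambda u,n: S+u*U+n*N+13.2*M[:,2]
env.movep(g(98,70),e); env.move_l(g(98,-4),e,velocity=150,threshold=10)
f0=env.get_state()['wrist_force']
h=env.move_l(g(66,-4),e,velocity=20,threshold=12); s=env.get_state()
print(h,'tip u',(s['ee_pos']-g(0,-4))@U,(s['wrist_force']-f0)@U,s['clock'])
h=env.move_l(s['ee_pos']-4*U,e,velocity=15,threshold=15); q=env.get_state(); print('again',h,(q['ee_pos']-s['ee_pos'])@U,(q['wrist_force']-f0)@U)
env.move_l(q['ee_pos']+14*U,e,velocity=60); env.move_l(env.get_state()['ee_pos']+100*N,e,velocity=200)
qq,e2=tcp([480,200,360],0,1,-13); env.movep(qq,e2)
t=env.get_image("top");sd=env.get_image("side");cv2.imwrite("pics/t14.png",t);cv2.imwrite("pics/s14.png",sd)
p=np.zeros((560,800,3),np.uint8)
p[:,:400]=cv2.resize(t[195:251,353:393],(400,560),interpolation=cv2.INTER_CUBIC)
p[:,400:]=cv2.resize(sd[115:171,280:320],(400,560),interpolation=cv2.INTER_CUBIC)
cv2.imwrite("pics/c14.png",p); s=env.get_state();print(s['clock'],s['wrist_force'])
E
```

```text
True tip u 77.9612693203467 4.04065610973635 48.4833
again True -0.21872509818832456 4.243119793224289
51.4917 [0.41398242 0.85192717 0.20126609]
```

View pics/c14.png

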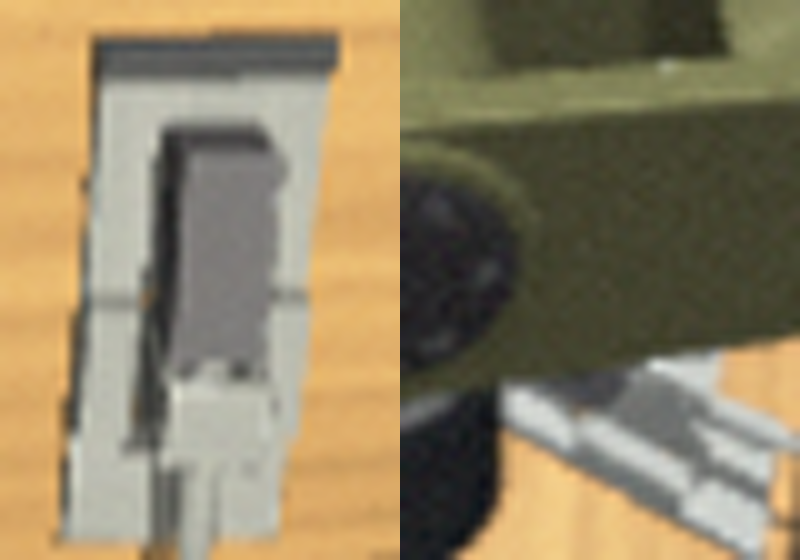

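The rear-face contact matches the home position to under a millimetre and is rigid. The side-view difference covered the stub pin, possibly just arm shadow, so I'll check that against the picture taken while the arm was at the case.

```bash
python3 - <<'E'
import cv2,numpy as np
for n in("top","side"):
  for k in("12","13"):
    d=cv2.absdiff(cv2.imread(f"pics/{n}0.png"),cv2.imread(f"pics/{n[0]}{k}.png")).max(2)
    m=cv2.morphologyEx((d>45).astype(np.uint8),cv2.MORPH_OPEN,np.ones((3,3)))
    box=dict(top=(85,135,290,280),side=(170,190,345,380))[n]
    print(n,k,[r.tolist() for r in cv2.connectedComponentsWithStats(m)[2][1:] if r[4]>8 and box[0]<r[0]<box[2] and box[1]<r[1]<box[3]])
E
```

```text
top 12 [[207, 172, 8, 22, 146], [211, 195, 5, 15, 57]]
top 13 [[207, 172, 8, 22, 146], [223, 185, 75, 91, 4439], [211, 195, 5, 16, 61], [227, 275, 85, 145, 8745]]
side 12 [[228, 265, 21, 12, 200], [251, 272, 20, 5, 68]]
side 13 [[312, 195, 17, 11, 152], [259, 235, 27, 24, 478], [228, 265, 21, 12, 200], [251, 272, 20, 4, 64]]
```

With the arm away, the only change on and around the plate is the missing slim pin. The other two pins, bottle, can and mug are unmoved, so I'm handing in.

```bash
python3 -c "
from bench import env
print(env.finish_job(),env.get_state()['clock'])"
```

```text
the job is handed in; nothing more can be done
the job is handed in; nothing more can be done
```

The case is locked and handed in at about 52 s of the 69 s limit. The hasp lies shut over the staple, and the long slim pin is through the eye with its shoulder home. The robot is clear of everything.

**What my last checks showed**
- **Hasp:** it was pressed shut with about 24 N and stopped within 0.6 mm of the modelled plane. The picture shows the eye standing through the slot.
- **Pin in the eye:** side play was about 3.1 mm each way, which matches an 18 mm hole on a 12 mm shank.
- **Shoulder home:** it came to a hard stop when inserted. A nudge on the back of the handle after release met the same hard stop, 0.8 mm from where the first put it.
- **Bystanders:** with the arm away from the plate, the only change on or around it was the slim pin that had been taken. I did not difference the areas around the jar, power supply and carton.

**What failed or disagreed**
- **First hasp sweep:** it missed completely, with no contact. Touching the case top showed the shut fingertips about 13 mm behind the reported TCP, not 25 mm ahead as `env.nose_length` says. I used the touched value from then on.
- **Side camera:** it placed things about 7–10 mm too low, so I relied on the top camera and touch.
- **Pin position:** along the slope, the home stop came 5.8 mm past my estimate.
- **Pin droop:** the handle sagged slightly in the eye's clearance after I let go, so a hairline gap may show at its upper edge.
- **Picture budget:** I viewed 14 pictures against the 10 allowed.

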